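Hang rinsed staining racks on their draining rails

ROBOT

A 6-joint arm with a two-finger parallel gripper is mounted at the origin on a cart in front of the work surface, level with it; the furniture and walls round the work are solid. World frame = base frame: x ahead of the robot, y to its left, z up, the work surface at z = 0. Lengths are in m, angles in rad, forces in N, time in s.
With the tool pointing down it reaches from about 0.35 to 0.8 m from the base axis. Payload 7.3 kg.
Tool frame: the origin (TCP) lies between the finger pads; the fingertips stand 25 mm ahead of it and the grasp point (between the pads) lies 6 mm ahead of it (r.tip_extent is the distance from the TCP to the fingertips, in m); z points along the fingers, y is the direction in which the jaws open and shut (so a half turn about z gives the same grasp; the last joint's range is limited). The gripper opens to 85 mm and grips with 20 to 120 N. Pads are 22 mm wide; open, the fingers measure 114 mm over their backs; the gripper's body (76 mm by 85 mm) begins 54 mm behind the grasp point. The pads swing forward as they close: fully open they stand 13 mm farther back than shut.
Start: joints at [1.174, 0.342, 1.524, -0, 1.275, -0.146], TCP at [0.13, 0.509, 0.256] pointing down, gripper open.
Joint ranges: [-2.53, 2.53], [-0.77, 2.02], [0.04, 2.7], [-1, 4.14], [0.28, 2.66], [-3.11, 3.11]. Speed limits (rad/s): [2.57, 2.57, 3.14, 3.14, 3.14, 3.14].

INTERFACE

Orientations are given as a unit quaternion [x, y, z, w].
In Python, from workcell import r, command_gripper, optics gives the robot as it stands. The module is installed in compiled form; this text tells all that it offers. Calls block until the motion is done:
- r.reach(position, orientation): joint-space move of the TCP to a pose.
- r.move_straight(position, orientation=None, speed=0.15, max_force=None): straight line of the TCP; orientation=None keeps the orientation; speed is the mean speed in m/s. With max_force (N) it stops when the force on the tool has changed by that much, and returns True; else False.
- r.movej(angles): joint-space move.
- command_gripper(opening, force=None): finger opening in m; force is the grip in N (None keeps the last); returns when the fingers have stopped.
- r.hold(seconds).
- r.solve_ik(position, orientation): joint angles nearest the present ones, or None.
- r.read_state(): the state.
- optics.get_image(name): name is "scene" or "side" or "wrist"; returns (picture, depth): 400x640x3 uint8, red, green, blue; 400x640 float32, m along the optical axis (not along the pixel's ray), 0 where there is no reading.
- optics.camera_model(name): a dict with "K" (3x3 intrinsics, pixels), "k1" (the pictures are not rectified: a ray, as slopes to the right and down, at radius r is drawn at 1 + k1 r^2 times it, then the intrinsics apply), "R" (3x3) and "t" (3): a world point X has camera coordinates R X + t; the wrist camera has in their place "tool_from_camera" (4x4, takes a point from camera to tool coordinates, whose origin is the TCP and whose axes are the flange's). Camera axes: x right, y down, z forward; pixel columns grow to the right and rows downward; lengths in m; the calibration is good to about 2 mm. A picture is of the moment at which its call begins: read the wrist's pose just before it. camera_model takes no time and is no camera call.
A pose or a line that the arm cannot do raises r.PlanningError and nothing moves.
- r.finish_job(): hands the job in, once; it reports no verdict.
The state is a dict: "time_s": time; "joint_positions": joint angles; "dq": joint speeds; "tau": joint torques, N m; "eef_pos": TCP position; "eef_rot": TCP orientation; "contact_force": force on the tool from outside, world axes, zero at the start; "torque": the same for the moment, N m; "grip_width": finger opening in m.
Only numpy, scipy, OpenCV 4.12 (cv2) and the standard library are available. Lean on these libraries where they do the work, as an engineer would, in place of code of your own. Each camera call takes 0.05 s, during which the arm holds its last target.

TASK

Two rinsed glass-slide racks stand on the white board. Hang each one to drain on the rail that suits its height, the tall rack on the high rail and the short rack on the low one: bring its runner plate to the open end of the rail, enter it there and slide it in fully home against the end stop, then let go. Keep both racks upright all the time.

Things in the scene. Friction and masses are not known exactly. Their poses are not given: they have to be found in the camera images.
- tall_rack_grip (a point): Centre of the grey grip block, 40 long (x) x 12 thick (y) x 26 mm high, at the very top of the tall rack; 151 above the rack's underside, 38 above the runner's mid-plane. x along the rack, z up. One rigid piece, about 0.22 kg, the same end to end. At first it stands on the white board, turned up to 27 degrees either way.
- tall_rack_runner (a point): Centre of the tall rack's flat grey runner plate, 70 long (x, round ends of 20 radius) x 40 wide (y) x 6 mm thick, underside 110 above the rack's underside. A neck 28 (x) x 7 (y) mm joins it to the grip above and the basket below.
- tall_rack_foot (a point): Centre of the underside of the tall rack: a white open basket of upright microscope slides, 84 long (x) x 36 wide (y) x 88 mm high, with runner and grip above it; 164 mm high in all.
- short_rack_grip (a point): Centre of the grey grip block, 40 long (x) x 12 thick (y) x 26 mm high, at the very top of the short rack; 111 above the rack's underside, 38 above the runner's mid-plane. x along the rack, z up. One rigid piece, about 0.16 kg, the same end to end. At first it stands on the white board, turned up to 27 degrees either way.
- short_rack_runner (a point): Centre of the short rack's flat grey runner plate, 70 long (x, round ends of 20 radius) x 40 wide (y) x 6 mm thick, underside 70 above the rack's underside. A neck 28 (x) x 7 (y) mm joins it to the grip above and the basket below.
- short_rack_foot (a point): Centre of the underside of the short rack: a white open basket of upright cover glasses, 84 long (x) x 36 wide (y) x 48 mm high, with runner and grip above it; 124 mm high in all.
- high_stand_mouth (a point): Centre of the open end of the high rail, at the runner's mid-plane when it rests in the rail (188 mm above the worktop). x points into the rail (away from the robot and 14 to 29 degrees to its left), z up. Inside the rail is 46 wide and 12 high, its inner floor 3 below this point. Lips flare outward over 16 mm in front of this point.
- high_stand_home (a point): Where the runner's centre is when its end touches the end stop of the high rail, 95 mm past the mouth along x. Same axes as the mouth.
- high_stand: Fixed high draining stand, origin on the worktop under the middle of its 130 mm steel rail. Base plate 170 x 90 mm, drip tray with its rim at 61; a rack in its own rail hangs 75 above the worktop. The rail is closed but for its front end and a 16 mm slot along the middle of top and bottom for the neck; its upper face is 12 above the mouth point. The two stands may change places.
- low_stand_mouth (a point): Centre of the open end of the low rail, at the runner's mid-plane when it rests in the rail (148 mm above the worktop). x points into the rail (away from the robot and 14 to 29 degrees to its left), z up. Inside the rail is 46 wide and 12 high, its inner floor 3 below this point. Lips flare outward over 16 mm in front of this point.
- low_stand_home (a point): Where the runner's centre is when its end touches the end stop of the low rail, 95 mm past the mouth along x. Same axes as the mouth.
- low_stand: Fixed low draining stand, origin on the worktop under the middle of its 130 mm steel rail. Base plate 170 x 90 mm, drip tray with its rim at 61; a rack in its own rail hangs 75 above the worktop. The rail is closed but for its front end and a 16 mm slot along the middle of top and bottom for the neck; its upper face is 12 above the mouth point. The two stands may change places.
- board: White plastic draining board 170 (x) x 270 (y) x 8 mm, fixed, on whose upper face the racks stand at first; origin at the centre of its underside. Between it and the left stand, tube racks and crumpled paper stand up to about 80 mm high; a narrow shelf edge runs behind the work.

How it is judged:
By the outcome, as a careful person would: the job done as asked, in the order asked, and still so for the second after the job is handed in, with the robot touching nothing.
It also fails if it takes over 72 s, if anything falls off the work surface, if the arm or the gripper's body presses on something with over 40 N, if the wrist force passes 120 N, or if a joint passes its speed limit or range.

## Working session

There is one attempt and no reset: what is moved stays moved. The work goes in short steps, each a Python script; the robot and the scene stay as the last script left them, time stands still between calls to the robot, and variables do not carry over. Pictures are saved under pics/ and viewed, and the job is handed in when it is done.

```bash
mkdir -p pics; ls
python3 - <<'E'
from workcell import r, command_gripper, optics
import cv2, numpy as np
s=r.read_state(); print(s['time_s'],s['eef_pos'],s['eef_rot'],s['contact_force'],s['grip_width'],r.tip_extent)
for n in ["scene","side","wrist"]:
    im,d=optics.get_image(n); cv2.imwrite(f'pics/{n}0.png',im[:,:,::-1]); np.savez(f'{n}0.npz',im=im,d=d)
    m=optics.camera_model(n); print(n,{k:np.round(v,4).tolist() for k,v in m.items()}, (d==0).mean())
E
```

```text
pics
0.0 [0.1301188  0.50824406 0.25559528] [ 1.25070662e-01  9.92147511e-01 -7.72634670e-04 -2.19543395e-04] [ 0.58079646 -0.46679082 -0.19656844] 0.08523640975424691 0.025
scene {'K': [[368.3775, 0.0, 326.1927], [0.0, 368.3775, 202.3071], [0.0, 0.0, 1.0]], 'k1': -0.0263, 'R': [[0.5838, -0.8117, 0.0173], [-0.4537, -0.3438, -0.8221], [0.6733, 0.4722, -0.569]], 't': [-0.3129, 0.3518, 0.7855]} 0.0041171875
side {'K': [[419.0785, 0.0, 319.1491], [0.0, 419.0785, 194.4138], [0.0, 0.0, 1.0]], 'k1': -0.0439, 'R': [[0.8499, -0.5264, 0.0232], [-0.2195, -0.3937, -0.8927], [0.4791, 0.7536, -0.4501]], 't': [-0.4224, 0.2391, 0.9951]} 0.00390234375
wrist {'K': [[300.8964, 0.0, 325.7973], [0.0, 300.8964, 197.5536], [0.0, 0.0, 1.0]], 'k1': -0.0481, 'tool_from_camera': [[-0.0005, -0.9443, -0.329, 0.0841], [1.0, -0.0002, -0.0009, -0.0003], [0.0008, -0.329, 0.9443, -0.1184], [0.0, 0.0, 0.0, 1.0]]} 0.00399609375
```

View pics/scene0.png

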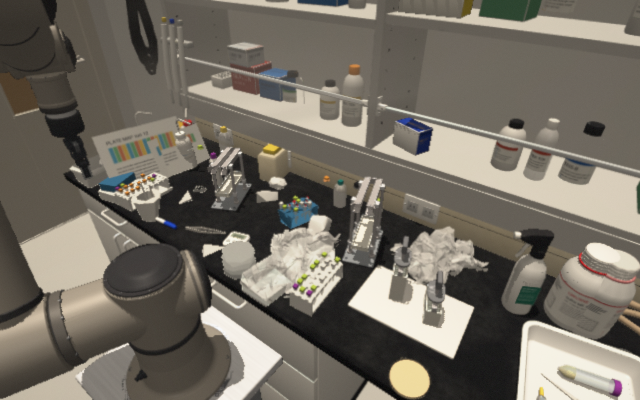

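View pics/side0.png

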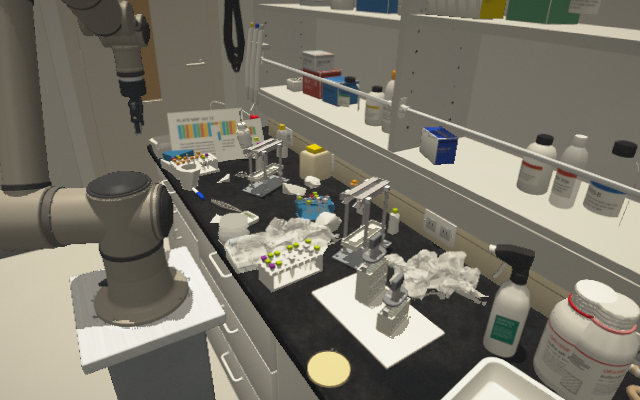

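View pics/wrist0.png

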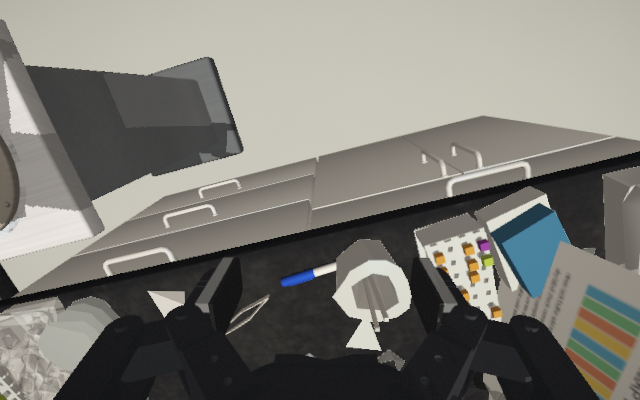

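The scene and side views show the board at about (410,310) in the scene view. The tall rack is at (402,270), the short rack at (435,300), the high stand at (366,220) and the low stand at (230,180). Next: deproject the depth for rough positions.

```bash
cat > h.py <<'E'
import numpy as np, cv2
from scipy.spatial.transform import Rotation as Ro
def cam(m,pose=None):
    """returns R_wc,(world from cam) t_wc"""
    if 'R' in m:
        R=np.array(m['R']);t=np.array(m['t']); return R.T,-R.T@t
    T=np.array(m['tool_from_camera']); p,q=pose; A=Ro.from_quat(q).as_matrix()
    return A@T[:3,:3], A@T[:3,3]+np.array(p)
def rays(m,uv):
    K=np.array(m['K']);k=float(np.ravel(m['k1'])[0])
    n=cv2.undistortPoints(np.float64(uv).reshape(-1,1,2),K,np.array([k,0,0,0,0.])).reshape(-1,2)
    return np.c_[n,np.ones(len(n))]
def cloud(m,d,pose=None):
    h,w=d.shape; u,v=np.meshgrid(np.arange(w),np.arange(h))
    n=rays(m,np.c_[u.ravel(),v.ravel()]); R,t=cam(m,pose)
    P=(n*d.reshape(-1,1))@R.T+t; P[d.ravel()==0]=np.nan
    return P.reshape(h,w,3)
def onplane(m,uv,z,pose=None):
    R,t=cam(m,pose); D=rays(m,uv)@R.T
    return t+D*((z-t[2])/D[:,2])[:,None]
def project(m,X,pose=None):
    R,t=cam(m,pose); X=(np.atleast_2d(X)-t)@R
    k=float(np.ravel(m['k1'])[0]); return cv2.projectPoints(X,np.zeros(3),np.zeros(3),np.array(m['K']),np.array([k,0,0,0,0.]))[0].reshape(-1,2)
def quat(yaw,tilt=0):
    # tool z down; tool y (jaw) along yaw+90, tool x along yaw
    c,s=np.cos(yaw),np.sin(yaw)
    return Ro.from_matrix(np.array([[c,s,0],[s,-c,0],[0,0,-1.]])).as_quat()
E
python3 - <<'E'
from workcell import optics
from h import *
for n in ['scene','side']:
    f=np.load(n+'0.npz'); m=optics.camera_model(n); P=cloud(m,f['d']); np.save(n+'P.npy',P)
    # height map top view, 2.5mm
    Q=P.reshape(-1,3); C=f['im'].reshape(-1,3)
    k=np.isfinite(Q[:,0])&(Q[:,2]<0.6)&(Q[:,2]>-.1)
    Q=Q[k];C=C[k]; o=np.argsort(Q[:,2]); Q=Q[o];C=C[o]
    img=np.zeros((600,800,3),np.uint8)
    # col from y (left=+y): y in[1.0,-0.6], row from x [0.1..1.3]
    c=((1.0-Q[:,1])/0.002).astype(int); rr=((1.2-Q[:,0])/0.002).astype(int)
    k=(c>=0)&(c<800)&(rr>=0)&(rr<600)
    img[rr[k],c[k]]=C[k][:,::-1]; cv2.imwrite(f'pics/top_{n}.png',img)
f=np.load('scene0.npz')['im']; cv2.imwrite('pics/sc_crop.png',cv2.resize(f[140:360,190:490],(800,587),interpolation=cv2.INTER_CUBIC)[:,:,::-1])
f=np.load('side0.npz')['im']; cv2.imwrite('pics/si_crop.png',cv2.resize(f[130:350,230:530],(800,587),interpolation=cv2.INTER_CUBIC)[:,:,::-1])
E
```

```text
(no output)
```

View pics/top_scene.png

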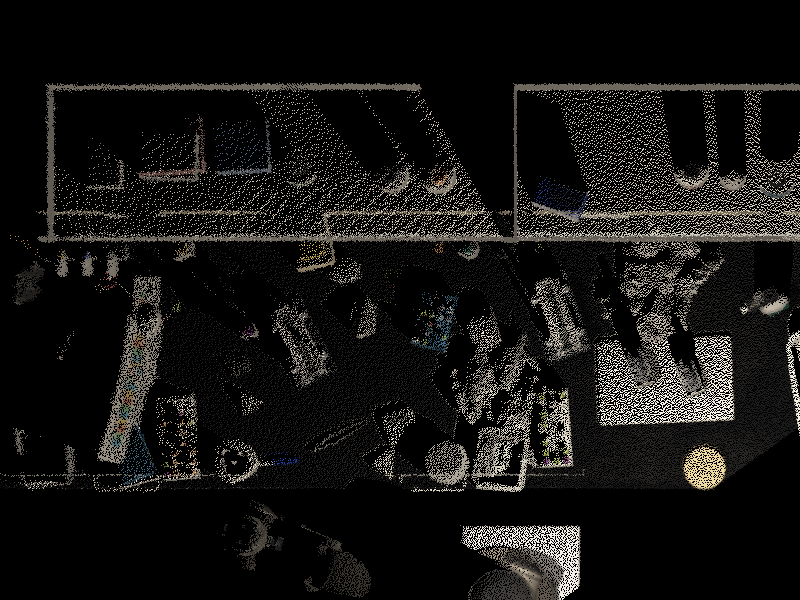

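View pics/sc_crop.png

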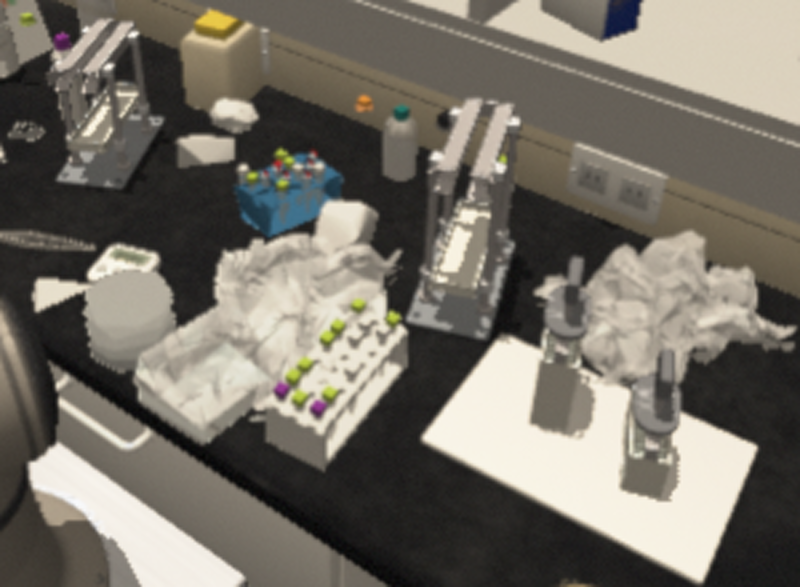

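View pics/si_crop.png

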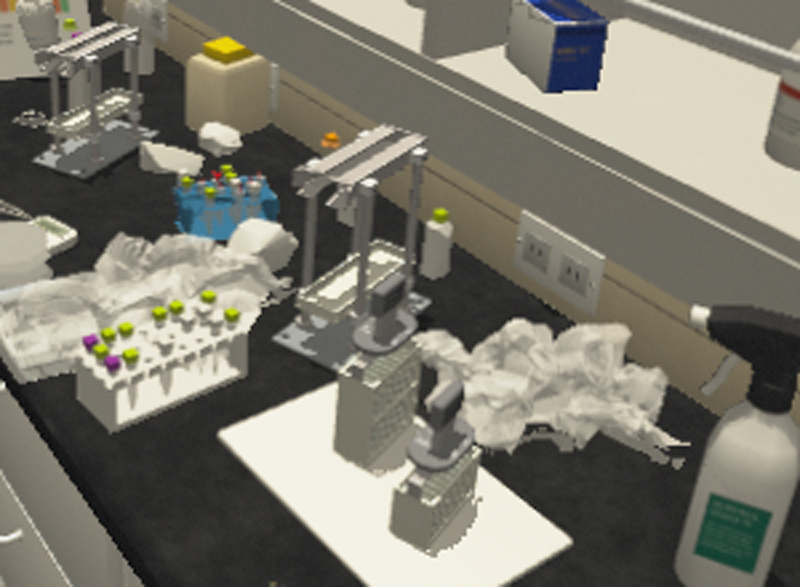

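Run:
```python
from h import *
P=np.load('sceneP.npy'); Q=P.reshape(-1,3)
def box(x0,x1,y0,y1,z0,z1):
    for n in ['scene','side']:
        Q=np.load(n+'P.npy').reshape(-1,3); k=np.all((Q>[x0,y0,z0])&(Q<[x1,y1,z1]),1); q=Q[k]
        if len(q)<4: print(n,len(q)); continue
        c=q.mean(0); w,v=np.linalg.eigh(np.cov(q[:,:2].T)); a=np.degrees(np.arctan2(v[1,1],v[0,1]))
        print(n,len(q),c.round(4),q.min(0).round(3),q.max(0).round(3),'ang',round((a+90)%180-90,1),np.sqrt(w).round(4))
print('high rail');box(.45,.68,-.22,0,.185,.23)
print('low rail');box(.42,.65,.3,.5,.145,.19)
print('tall grip');box(.35,.55,-.40,-.2,.15,.178)
print('short grip');box(.35,.55,-.45,-.2,.112,.134)
print('tall runner');box(.35,.55,-.4,-.2,.113,.126)
print('shelf edge');
for y in(-.3,0,.1,.4):
    for x0 in (.6,.64,.68,.7,.72,.74):
        k=(abs(Q[:,1]-y)<.08)&(Q[:,0]>x0)&(Q[:,0]<x0+.02)&(Q[:,2]>.2)
        if k.any(): print(y,x0,k.sum(),np.nanpercentile(Q[k,2],[0,5,50,95,100]).round(3))
```

```text
high rail
scene 652 [ 0.5604 -0.1188  0.1979] [ 0.483 -0.171  0.185] [ 0.643 -0.065  0.209] ang 18.2 [0.0209 0.0475]
side 734 [ 0.5624 -0.1215  0.196 ] [ 0.483 -0.174  0.185] [ 0.647 -0.066  0.207] ang 17.1 [0.0212 0.0456]
low rail
scene 463 [0.5093 0.3971 0.157 ] [0.43  0.339 0.145] [0.589 0.458 0.169] ang 24.9 [0.0209 0.0457]
side 372 [0.5107 0.3934 0.1559] [0.429 0.337 0.145] [0.592 0.458 0.167] ang 23.9 [0.0222 0.0463]
tall grip
scene 94 [ 0.4614 -0.2797  0.1677] [ 0.447 -0.289  0.151] [ 0.485 -0.267  0.175] ang 21.2 [0.0037 0.012 ]
side 143 [ 0.466  -0.2821  0.1648] [ 0.449 -0.29   0.15 ] [ 0.488 -0.267  0.174] ang 15.9 [0.0035 0.0123]
short grip
scene 366 [ 0.4566 -0.3088  0.1255] [ 0.429 -0.388  0.112] [ 0.502 -0.253  0.134] ang 77.8 [0.015  0.0474]
side 420 [ 0.4575 -0.3201  0.1249] [ 0.43  -0.391  0.112] [ 0.503 -0.258  0.134] ang 77.6 [0.0154 0.0492]
tall runner
scene 228 [ 0.4585 -0.2934  0.1237] [ 0.429 -0.388  0.113] [ 0.502 -0.253  0.126] ang 72.9 [0.0153 0.0375]
side 287 [ 0.4597 -0.306   0.1228] [ 0.43  -0.391  0.113] [ 0.503 -0.258  0.126] ang 75.6 [0.0169 0.0438]
shelf edge
-0.3 0.7 328 [0.2   0.202 0.223 0.242 0.609]
-0.3 0.72 1971 [0.2   0.209 0.378 0.612 0.614]
-0.3 0.74 325 [0.239 0.24  0.241 0.614 0.614]
0 0.6 6 [0.2   0.2   0.201 0.202 0.202]
0 0.7 776 [0.201 0.218 0.493 0.63  0.643]
0 0.72 2235 [0.2   0.21  0.391 0.613 0.643]
0 0.74 550 [0.238 0.24  0.451 0.625 0.642]
0.1 0.7 92 [0.2   0.204 0.223 0.242 0.597]
0.1 0.72 1200 [0.2   0.207 0.375 0.597 0.598]
0.1 0.74 187 [0.238 0.24  0.241 0.598 0.598]
0.4 0.7 76 [0.201 0.202 0.223 0.329 0.597]
0.4 0.72 806 [0.2   0.207 0.373 0.596 0.599]
0.4 0.74 135 [0.238 0.24  0.242 0.598 0.599]
```

```bash
cat >> h.py <<'E'
def snap(name,tag):
    from workcell import r,optics
    s=r.read_state(); pose=(s['eef_pos'],s['eef_rot'])
    im,d=optics.get_image(name); np.savez(tag+'.npz',im=im,d=d,p=pose[0],q=pose[1]); cv2.imwrite('pics/'+tag+'.png',im[:,:,::-1])
    return im,d,optics.camera_model(name),pose
E
python3 - <<'E'
from workcell import r, command_gripper, optics
from h import *
q=quat(np.pi+0.0)
for z in (.36,):
    print(r.solve_ik([.45,-.32,z],q))
r.reach([.45,-.32,.34],q)
s=r.read_state(); print(s['time_s'],s['eef_pos'],s['joint_positions'])
snap('wrist','w1')
E
```

```text
[-7.56950838e-01  3.38237374e-01  1.24684808e+00 -4.44089210e-16
  1.55650720e+00 -2.32774717e+00]
3.275 [ 0.4503716  -0.31938044  0.33996349] [-7.55749313e-01  3.44640670e-01  1.29065530e+00  1.68857878e-04
  1.50641452e+00 -2.32759630e+00]
```

View pics/w1.png

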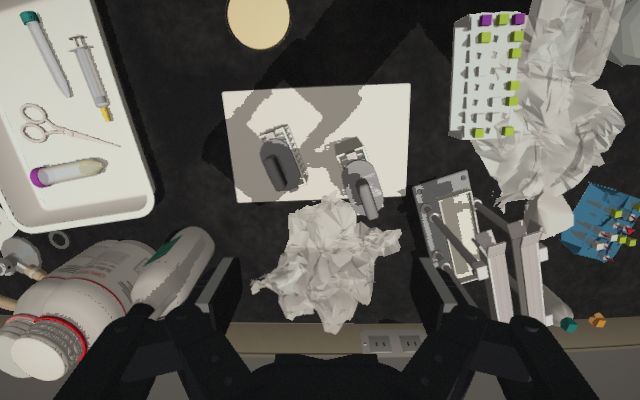

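The wrist view shows the short rack's grip at (275,172) and the tall rack's at (367,197). The high rail is at (517,270). I'll measure the grips from their top faces.

```bash
cat > meas.py <<'E'
from h import *
from workcell import optics
def top(tag,name,ztop,uvc,rad,tol=.006):
    f=np.load(tag+'.npz'); m=optics.camera_model(name); pose=(f['p'],f['q'])
    P=cloud(m,f['d'],pose); u,v=np.meshgrid(np.arange(640),np.arange(400))
    k=(abs(P[...,2]-ztop)<tol)&(np.hypot(u-uvc[0],v-uvc[1])<rad)
    k=k.astype(np.uint8); n,l,st,c=cv2.connectedComponentsWithStats(k,connectivity=8)
    i=1+np.argmax(st[1:,4]); mask=(l==i)
    vv,uu=np.nonzero(mask); X=onplane(m,np.c_[uu,vv].astype(float),ztop,pose)
    rect=cv2.minAreaRect((X[:,:2]*1000).astype(np.float32))
    b=cv2.boxPoints(rect); e=b[1]-b[0] if np.linalg.norm(b[1]-b[0])>np.linalg.norm(b[2]-b[1]) else b[2]-b[1]
    a=np.degrees(np.arctan2(e[1],e[0])); a=(a+90)%180-90
    print(tag,mask.sum(),'zmed',np.median(P[...,2][mask]).round(4),'c',np.round(rect[0],1),'size',np.round(rect[1],1),'ang',round(a,1),'mean',(X[:,:2].mean(0)*1e3).round(1))
    return np.array(rect[0])/1000,a
E
python3 - <<'E'
from meas import *
top('w1','wrist',.172,(367,197),35)
top('w1','wrist',.132,(275,172),35)
im=np.load('w1.npz')['im']; cv2.imwrite('pics/w1c.png',cv2.resize(im[110:230,230:400],(800,565),interpolation=cv2.INTER_CUBIC)[:,:,::-1])
E
```

```text
w1 469 zmed 0.1721 c [ 469.7 -278. ] size [40.8 12.9] ang 20.2 mean [ 469.3 -278. ]
w1 399 zmed 0.1322 c [ 451.9 -378. ] size [40.1 13.4] ang 20.8 mean [ 451.5 -378.2]
```

View pics/w1c.png

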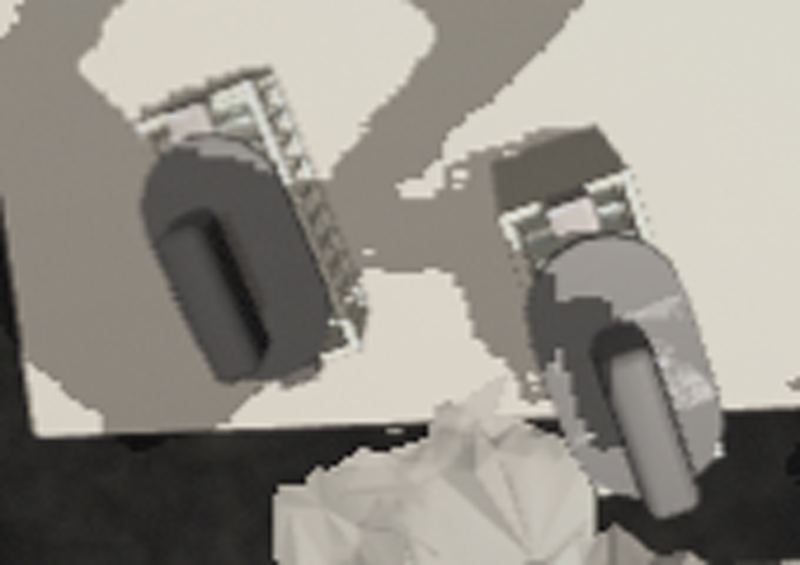

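Both grips match the stated size (40 x 12 mm) and height, and both lie at about 20°. Next I'll look at the two rails close up.

Run:
```python
from workcell import r, command_gripper, optics
from h import *
def view(c,yaw,z,tag):
    # place camera's optical axis on c at height zc: camera at tcp+.084*x, up .118; axis hits tcp z -> aim a bit
    q=quat(np.pi+yaw); r.reach([c[0],c[1],z],q); snap('wrist',tag); print(r.read_state()['time_s'],r.read_state()['eef_pos'])
view([.545,-.125],np.radians(18),.34,'wh')
view([.495,.39],np.radians(24.5),.32,'wl')
```

```text
4.25 [ 0.54469482 -0.12629668  0.33995353]
6.175 [0.4957682  0.38891488 0.32009537]
```

View pics/wh.png

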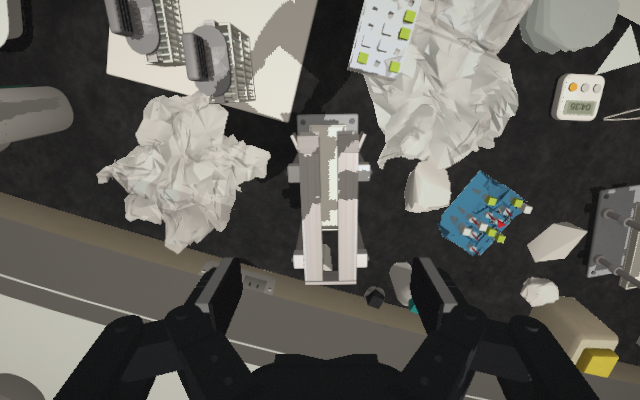

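View pics/wl.png

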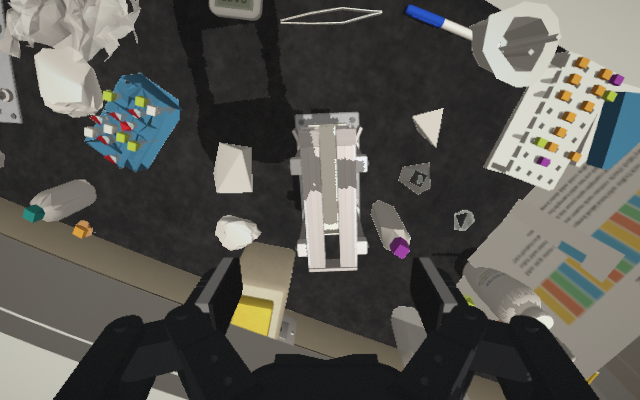

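The high rail's top spans about (302–356, 135–285) and the low rail's about (303–358, 125–270), both clearly visible. I'll fit their midlines on the top-face plane.

```bash
cat > rail.py <<'E'
from meas import *
def rail(tag,ztop,c0,yaw0,box):
    f=np.load(tag+'.npz'); m=optics.camera_model('wrist'); pose=(f['p'],f['q'])
    P=cloud(m,f['d'],pose); u,v=np.meshgrid(np.arange(640),np.arange(400))
    inb=(u>box[0])&(u<box[2])&(v>box[1])&(v<box[3])
    k=(abs(P[...,2]-ztop)<.006)&inb
    vv,uu=np.nonzero(k); X=onplane(m,np.c_[uu,vv].astype(float),ztop,pose)[:,:2]
    print(tag,k.sum(),'zmed',np.median(P[...,2][k]))
    yaw=np.radians(yaw0)
    for it in range(3):
        a=np.array([np.cos(yaw),np.sin(yaw)]); n=np.array([-a[1],a[0]])
        s=(X-c0)@a; w=(X-c0)@n
        S=[];M=[];W=[]
        for b in np.arange(-.075,.08,.005):
            kk=(s>b)&(s<b+.005)
            if kk.sum()<6: continue
            S.append(b+.0025);M.append((w[kk].min()+w[kk].max())/2)
            ws=np.sort(w[kk]);g=np.argmax(np.diff(ws));W.append((ws[0],ws[g],ws[g+1],ws[-1]))
        S=np.array(S);M=np.array(M);W=np.array(W)
        kk=abs(S)<.042; G=(W[:,1]+W[:,2])/2
        p=np.polyfit(S[kk],M[kk],1); p2=np.polyfit(S[kk],G[kk],1)
        if it==2:
            for i in range(len(S)): print(round(S[i]*1e3,1),(W[i]*1e3).round(1))
        print('yaw',np.degrees(yaw).round(2),'outer mid fit',p,'slot fit',p2,'s range',s.min(),s.max())
        yaw+=np.arctan((p[0]+p2[0])/2); c0=np.array(c0)+n*(p[1]+p2[1])/2
    print('FINAL c',c0,'yaw',np.degrees(yaw)); np.save(tag+'_rail.npy',[*c0,yaw])
E
python3 - <<'E'
from rail import *
rail('wh',.200,[.561,-.12],17.7,(285,110,375,295))
rail('wl',.160,[.510,.395],24.4,(285,110,375,280))
E
```

```text
wh 6670 zmed 0.20074132893009447
yaw 17.7 outer mid fit [0.02280678 0.00128383] slot fit [0.02077758 0.00133349] s range -0.07078334281019928 0.08114460786668756
yaw 18.95 outer mid fit [ 1.26284172e-03 -4.25440780e-05] slot fit [-1.02093942e-03  5.76046553e-05] s range -0.07016031837788435 0.08149479541130751
-67.5 [-32.1  -8.3   8.7  31.7]
-62.5 [-30.6  -8.4   8.7  30.1]
-57.5 [-28.3  -8.5   8.7  28.5]
-52.5 [-26.8  -8.6   8.7  26. ]
-47.5 [-25.5  -8.7   8.6  25.2]
-42.5 [-36.3  -8.    8.6  35.8]
-37.5 [-37.4  -8.1   8.6  37.8]
-32.5 [-37.6  -8.2   8.6  36.1]
-27.5 [-36.1  -8.4   8.5  36.2]
-22.5 [-25.7  -8.5   8.5  25.6]
-17.5 [-25.9  -8.7   8.5  25.7]
-12.5 [-26.   -8.7   8.5  25.8]
-7.5 [-25.5  -8.    8.4  25.8]
-2.5 [-25.7  -8.1   8.4  25.9]
2.5 [-26.   -8.2   8.4  26. ]
7.5 [-25.3  -8.3   8.4  26. ]
12.5 [-25.4  -8.4   8.3  25.2]
17.5 [-25.7  -8.6   8.3  25.3]
22.5 [-25.9  -8.7   8.3  25.4]
27.5 [-25.9  -7.9   8.3  25.5]
32.5 [-25.4  -8.    8.3  25.6]
37.5 [-25.6  -8.1   8.2  25.6]
42.5 [-25.8  -8.2   8.2  33.5]
47.5 [-35.8  -8.3   8.2  36.5]
52.5 [-38.1  -8.5   8.2  36.7]
57.
[... 1108 characters left out ...]
 25.2]
2.5 [-25.4  -8.3   8.3  25.1]
7.5 [-25.8  -8.6   8.1  25.1]
12.5 [-26.  -8.   8.  26.]
17.5 [-25.4  -8.1   7.9  25.9]
22.5 [-25.7  -8.3   8.6  25.9]
27.5 [-26.   -8.6   8.5  25.8]
32.5 [-25.4  -8.    8.3  25.7]
37.5 [-25.8  -8.1   8.2  25.7]
42.5 [-28.2  -8.3   8.   34.9]
47.5 [-35.9  -8.6   7.9  35.9]
52.5 [-36.3  -8.8   8.8  38. ]
57.5 [-36.5  -8.1   8.6  35.9]
62.5 [-35.7  -8.3   8.4  35.9]
67.5 [-25.7  -8.5   8.3  25.3]
72.5 [-26.    3.9   5.   25.3]
77.5 [-26.3  24.2  25.2  25.2]
yaw 27.02 outer mid fit [ 1.68193177e-03 -6.42754191e-05] slot fit [-1.68604139e-03  6.42348689e-05] s range -0.07063446755340208 0.08043095342067211
FINAL c [0.50877869 0.39769027] yaw 27.02126330817517
```

The fits are clean: slot ±8.4 mm and rail outside ±26 mm. Flares begin at s≈-54, the far end is at +81, and home is at s≈+41. Before carrying, I'll check heights under the swept paths.

Run:
```python
from meas import *
Q=[np.load('sceneP.npy').reshape(-1,3),np.load('sideP.npy').reshape(-1,3)]
for t in ['w1','wh','wl']:
    f=np.load(t+'.npz'); P=cloud(optics.camera_model('wrist'),f['d'],(f['p'],f['q'])); P[230:]=np.nan; Q.append(P.reshape(-1,3))
Q=np.vstack(Q);Q=Q[np.isfinite(Q[:,0])]
for t in ['wh','wl']:
    x,y,yaw=np.load(t+'_rail.npy'); a=np.array([np.cos(yaw),np.sin(yaw)]);n=np.array([-a[1],a[0]])
    s=(Q[:,:2]-[x,y])@a;w=(Q[:,:2]-[x,y])@n
    print(t)
    for s0 in np.arange(-.2,.11,.02):
        row=[]
        for w0 in np.arange(-.09,.09,.015):
            k=(s>=s0)&(s<s0+.02)&(w>=w0)&(w<w0+.015); row.append(int(1000*np.percentile(Q[k,2],99)) if k.sum()>3 else -1)
        print(int(s0*1e3),row)
```

```text
wh
-200 [10, 10, 10, 11, 10, 3, 2, 2, 56, 56, 66, 72]
-180 [11, 10, 10, 10, 10, 3, 2, 2, 74, 74, 74, 74]
-160 [11, 10, 10, 10, 7, 3, 3, 22, 74, 75, 75, 62]
-140 [10, 10, 11, 10, 2, 2, 3, 49, 74, 75, 59, 73]
-120 [10, 10, 11, 9, 2, 2, 2, 2, 3, 29, 56, 57]
-100 [11, 11, 10, 3, 3, 2, 3, 3, 2, 2, 27, 53]
-80 [10, 11, 9, 201, 207, 207, 207, 207, 200, 5, 18, 27]
-60 [3, 3, 4, 197, 204, 203, 203, 203, 196, 7, 19, 36]
-40 [42, 3, 3, 198, 202, 201, 202, 202, 197, 6, 25, 37]
-20 [40, 2, 2, 8, 202, 202, 202, 202, 9, 2, 43, 40]
0 [3, 3, 3, 8, 202, 202, 202, 202, 9, 7, 4, 36]
19 [2, 3, 3, 9, 203, 202, 202, 202, 9, 6, 3, 2]
39 [3, 3, 2, 197, 202, 202, 202, 202, 197, 7, 2, 3]
59 [3, 3, 3, 197, 203, 202, 202, 202, 83, 7, 3, 3]
79 [3, 2, 4, 9, 183, 200, 63, 61, 10, 7, 3, 3]
99 [3, 2, 4, 3, 2, 1, 2, 2, 3, 2, 3, 3]
wl
-200 [17, 2, 4, 5, 7, 8, 9, 10, 11, 13, 12, 8]
-180 [2, 3, 2, 3, 3, 3, 2, 3, 3, 3, 2, 3]
-160 [3, 4, 2, 2, 3, 2, 3, 3, 3, 2, 2, 3]
-140 [3, 3, 3, 3, 2, 2, 3, 2, 2, 3, 2, 2]
-120 [3, 3, 2, 2, 2, 2, 2, 2, 3, 3, 3, 2]
-100 [3, 3, 2, 2, 3, 3, 3, 3, 2, 2, 2, 2]
-80 [3, 2, 3, 161, 167, 167, 167, 167, 161, 2, 4, 3]
-60 [2, 3, 5, 157, 163, 163, 163, 163, 157, 3, 2, 2]
-40 [3, 3, 7, 157, 162, 162, 162, 162, 158, 2, 4, 3]
-20 [3, 3, 5, 9, 162, 162, 162, 162, 9, 3, 4, 3]
0 [3, 4, 7, 9, 162, 162, 162, 163, 8, 2, 3, 3]
19 [2, 3, 5, 10, 162, 162, 162, 162, 7, 2, 2, 2]
39 [2, 3, 3, 157, 163, 162, 161, 162, 158, 2, 96, 102]
59 [3, 3, 4, 152, 164, 163, 162, 163, 142, 2, 120, 132]
79 [3, 3, 7, 10, 138, 60, 62, 145, 6, 2, 93, -1]
99 [2, 4, 4, 3, 3, 0, 2, 2, -1, 2, 3, -1]
```

Run:
```python
from workcell import r, command_gripper, optics
from h import *
q=quat(np.pi+np.radians(20.2))
p=np.array([.4697,-.2780])
r.reach([*p,.26],q)
s=r.read_state(); print(s['time_s'],s['eef_pos'],s['contact_force'])
r.move_straight([*p,.170],q,speed=.1,max_force=15)
s=r.read_state(); print(s['time_s'],s['eef_pos'],s['contact_force'])
command_gripper(0.0,60)
s=r.read_state(); print(s['time_s'],s['eef_pos'],s['contact_force'],s['grip_width'])
r.move_straight([*p,.200],q,speed=.1)
r.hold(.2)
s=r.read_state(); print(s['time_s'],s['eef_pos'],s['contact_force'],s['grip_width'])
snap('wrist','w2'); snap('side','s2')
```

```text
8.5583 [ 0.47017343 -0.27734502  0.26007635] [ 0.16671586 -0.05570313 -0.35271474]
9.6083 [ 0.47005036 -0.27822595  0.17061024] [ 0.14577475 -0.29537711  0.37730412]
10.275 [ 0.46975424 -0.27796304  0.17015474] [-1.38256015 -0.0041533   1.7870648 ] 0.011117579581435881
10.925 [ 0.46934585 -0.277752    0.19913776] [ 0.56463211  0.62268726 -2.60226937] 0.011207583931298466
```

View pics/w2.png

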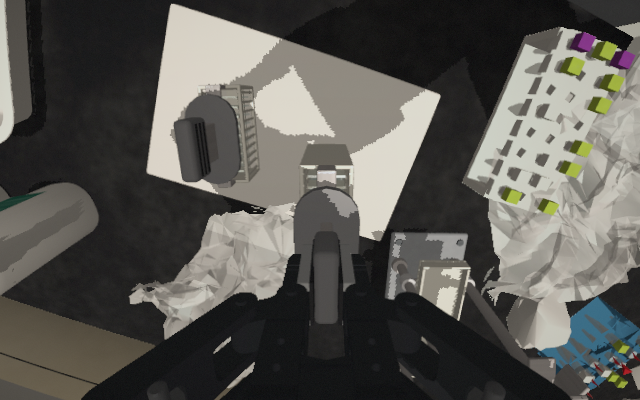

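View pics/s2.png

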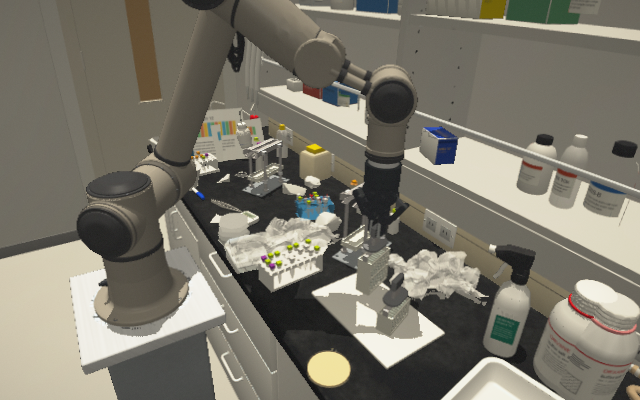

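Tall rack held: the wrist view shows the runner centred at u≈326, between edges 293 and 360. I'll measure its offset and tilt in the hand with the same camera, so calibration errors cancel.

```bash
cat > hand.py <<'E'
from meas import *
def hand(tag,zr):
    # zr: expected tool z of the runner's upper face
    f=np.load(tag+'.npz'); m=dict(optics.camera_model('wrist'))
    P=cloud(m,f['d'],(np.zeros(3),[0,0,0,1.])) # tool coords
    u,v=np.meshgrid(np.arange(640),np.arange(400))
    k=(abs(P[...,2]-zr)<.006)&(abs(P[...,1])<.03)&(P[...,0]>.008)&(P[...,0]<.05)
    q=P[k]; A=np.c_[q[:,:2],np.ones(len(q))]; pl=np.linalg.lstsq(A,q[:,2],rcond=None)[0]
    print('n',k.sum(),'z med',np.median(q[:,2]).round(4),'plane slopes(x,y) deg',np.degrees(np.arctan(pl[:2])).round(2))
    vv,uu=np.nonzero(k); R,t=cam(m,(np.zeros(3),[0,0,0,1.])); D=rays(m,np.c_[uu,vv].astype(float))@R.T
    zz=np.median(q[:,2]); X=t+D*((zz-t[2])/D[:,2])[:,None]
    print('xmax',X[:,0].max().round(4)); S=[];M=[]
    for b in np.arange(.008,.04,.003):
        kk=(X[:,0]>b)&(X[:,0]<b+.003)
        if kk.sum()<5: continue
        y=X[kk,1]; print(round((b+.0015)*1e3,1),(y.min()*1e3).round(1),(y.max()*1e3).round(1),'mid',((y.min()+y.max())*500).round(2))
E
python3 - <<'E'
from hand import *
hand('w2',.046)
E
```

```text
n 2332 z med 0.0454 plane slopes(x,y) deg [ 2.37 -0.14]
xmax 0.0344
9.5 -20.5 19.0 mid -0.73
12.5 -20.3 18.9 mid -0.72
15.5 -20.2 18.8 mid -0.72
18.5 -19.5 18.1 mid -0.72
21.5 -19.4 17.4 mid -1.01
24.5 -18.1 16.1 mid -1.01
27.5 -15.7 14.3 mid -0.72
30.5 -14.5 12.5 mid -1.0
33.5 -9.9 8.4 mid -0.72
```

```bash
python3 - <<'E'
from hand import *
for t,z in [('wh',.14),('wl',.16)]:
    f=np.load(t+'.npz'); P=cloud(optics.camera_model('wrist'),f['d'],(np.zeros(3),[0,0,0,1.]))
    x=P[130:280,305:355].reshape(-1,3); x=x[abs(x[:,2]-z)<.006]; pl=np.linalg.lstsq(np.c_[x[:,:2],np.ones(len(x))],x[:,2],rcond=None)[0]
    print(t,len(x),np.degrees(np.arctan(pl[:2])), Ro.from_quat(f['q']).as_matrix()[:,2])
f=np.load('w2.npz'); print(Ro.from_quat(f['q']).as_matrix()[:,2])
E
cat > ins.py <<'E'
from workcell import r, command_gripper, optics
from h import *
import sys
def st(l=''):
    s=r.read_state(); print(l,round(s['time_s'],2),'p',np.round(s['eef_pos'],4),'F',np.round(s['contact_force'],1),'T',np.round(s['torque'],2),'w',round(s['grip_width'],4)); return s
def rail_pose(tag,dn,dx=0.0):
    x,y,yaw=np.load(tag+'_rail.npy'); a=np.array([np.cos(yaw),np.sin(yaw)]);n=np.array([-a[1],a[0]])
    return lambda s: np.array([x,y])+a*(s+dx)+n*dn, quat(np.pi+yaw)
E
python3 - <<'E'
from ins import *
at,q=rail_pose('wh',.0008,.0)
zi=.2400
st()
s=r.read_state()
r.move_straight([.4694,-.2778,.27],speed=.2)
r.move_straight([*at(-.115),.27],q,speed=.15); st('above')
r.move_straight([*at(-.115),zi],q,speed=.1,max_force=15); r.hold(.2); s=st('pre')
print('err mm',(np.array(s['eef_pos'])-[*at(-.115),zi])*1e3)
snap('wrist','w3');snap('side','s3')
E
```

```text
wh 4644 [-0.69506832 -0.00635783] [-1.36895105e-04 -7.20519727e-04 -9.99999731e-01]
wl 4715 [-0.57501601 -0.11896214] [ 2.75100089e-04 -2.21169802e-04 -9.99999938e-01]
[-0.00130694  0.00103203 -0.99999861]
 11.03 p [ 0.4695 -0.2779  0.1994] F [-0.2  0.3 -2.5] T [-0.03  0.   -0.01] w 0.011
above 12.5 p [ 0.4517 -0.1559  0.2699] F [ 0.5 -0.5 -2.7] T [-0.04 -0.02  0.04] w 0.0109
pre 13.15 p [ 0.4519 -0.1556  0.2407] F [-0.2 -0.2 -3.3] T [-0.02  0.03 -0.02] w 0.0112
err mm [ 0.34050385 -0.2854718   0.65259547]
```

View pics/w3.png

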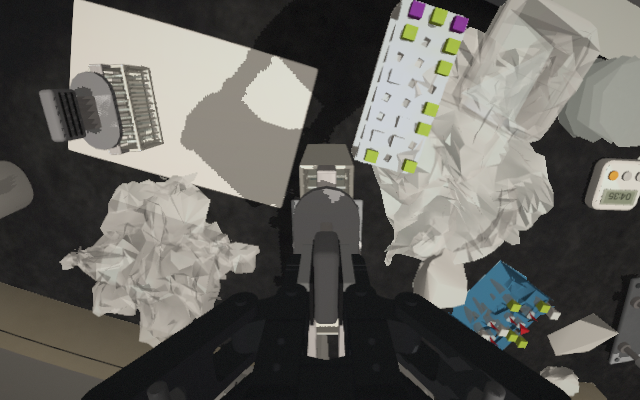

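View pics/s3.png

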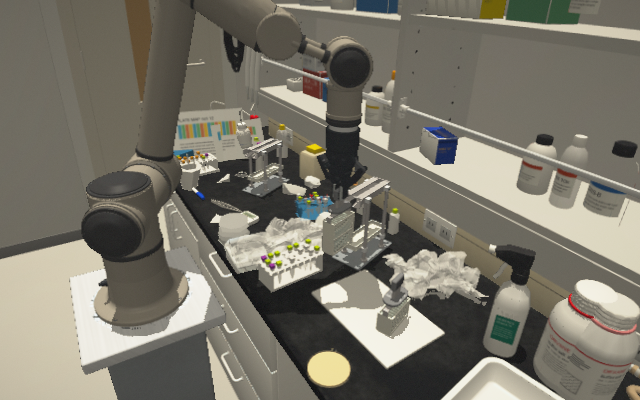

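Run:
```python
from hand import *
hand('w3',.046)
f=np.load('s3.npz')['im']; cv2.imwrite('pics/s3c.png',cv2.resize(f[160:280,290:430],(700,600),interpolation=cv2.INTER_CUBIC)[:,:,::-1])
```

```text
n 2336 z med 0.0454 plane slopes(x,y) deg [ 2.34 -0.1 ]
xmax 0.0344
9.5 -20.4 19.0 mid -0.73
12.5 -20.3 18.9 mid -0.71
15.5 -20.2 18.8 mid -0.71
18.5 -19.5 18.1 mid -0.71
21.5 -19.4 17.4 mid -1.0
24.5 -18.1 16.1 mid -1.0
27.5 -15.7 14.3 mid -0.71
30.5 -14.5 12.5 mid -1.0
33.5 -9.9 8.4 mid -0.71
```

View pics/s3c.png

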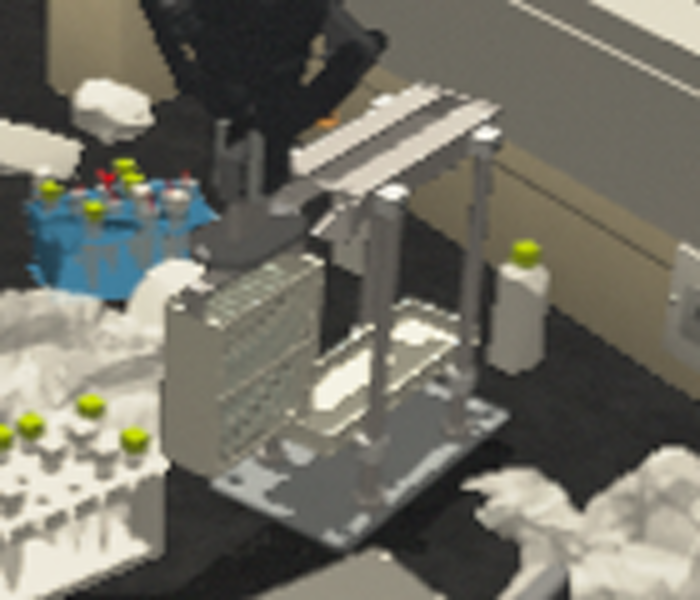

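Wide side view shows the rack upright in front of the mouth, aligned. Inserting.

Run:
```python
from ins import *
at,q=rail_pose('wh',.0008)
zi=.2388
def S():
    x,y,yaw=np.load('wh_rail.npy'); e=np.array(r.read_state()['eef_pos'][:2])-[x,y]; return round(1e3*(e[0]*np.cos(yaw)+e[1]*np.sin(yaw)),1),round(1e3*(-e[0]*np.sin(yaw)+e[1]*np.cos(yaw)),1)
r.move_straight([*at(-.100),zi],q,speed=.05)
print(r.move_straight([*at(-.05),zi],q,speed=.05,max_force=12)); st('entered'); print(S())
```

```text
False
entered 14.85 p [ 0.5128 -0.1343  0.2388] F [ 0.2  0.1 -1.9] T [-0.    0.02 -0.02] w 0.0109
(np.float64(-50.2), np.float64(0.8))
```

Run:
```python
from ins import *
at,q=rail_pose('wh',.0008)
zi=.2388
def S():
    x,y,yaw=np.load('wh_rail.npy'); e=np.array(r.read_state()['eef_pos'][:2])-[x,y]; return round(1e3*(e[0]*np.cos(yaw)+e[1]*np.sin(yaw)),1),round(1e3*(-e[0]*np.sin(yaw)+e[1]*np.cos(yaw)),1)
print(r.move_straight([*at(.030),zi],q,speed=.06,max_force=12)); st('near'); print(S())
print(r.move_straight([*at(.055),zi],q,speed=.02,max_force=12)); st('stop'); print(S())
```

```text
False
near 16.33 p [ 0.5885 -0.1084  0.2389] F [-0.2  0.2 -2.2] T [ 0.01  0.03 -0.01] w 0.0111
(np.float64(29.7), np.float64(0.8))
True
stop 17.04 p [ 0.5983 -0.1047  0.2378] F [ 0.2  1.1 -1.7] T [-0.01  0.03  0.03] w 0.0109
(np.float64(40.2), np.float64(1.0))
```

Contact came at s≈40.2 (expected about 40.5). Now I'll lower it onto the rail floor, push it home again, and release.

Run:
```python
from ins import *
at,q=rail_pose('wh',.0008)
def S():
    x,y,yaw=np.load('wh_rail.npy'); e=np.array(r.read_state()['eef_pos'][:2])-[x,y]; return round(1e3*(e[0]*np.cos(yaw)+e[1]*np.sin(yaw)),1),round(1e3*(-e[0]*np.sin(yaw)+e[1]*np.cos(yaw)),1)
print(r.move_straight([*at(.0395),.233],q,speed=.02,max_force=6)); s=st('down'); print(S())
z=s['eef_pos'][2]
print(r.move_straight([*at(.050),z],q,speed=.02,max_force=12)); s=st('push'); print(S())
snap('side','s4')
command_gripper(.05); st('open'); 
p=np.array(r.read_state()['eef_pos']); r.move_straight([p[0],p[1],.34],q,speed=.15,max_force=10); r.hold(.1);st('up')
snap('wrist','w4')
```

```text
True
down 17.25 p [ 0.598  -0.1046  0.2372] F [-0.9 -0.9  4.1] T [0.01 0.01 0.02] w 0.0108
(np.float64(39.9), np.float64(1.2))
True
push 17.54 p [ 0.5984 -0.1045  0.2373] F [-1.9 -0.6  3.4] T [-0.05  0.17  0.02] w 0.0112
(np.float64(40.4), np.float64(1.2))
open 18.05 p [ 0.5981 -0.1043  0.2364] F [-0.4 -0.8  0.1] T [-0.01 -0.03 -0.01] w 0.0502
up 18.99 p [ 0.5977 -0.1042  0.3386] F [0.1 0.3 0.6] T [ 0.02 -0.01 -0.01] w 0.0499
```

View pics/w4.png

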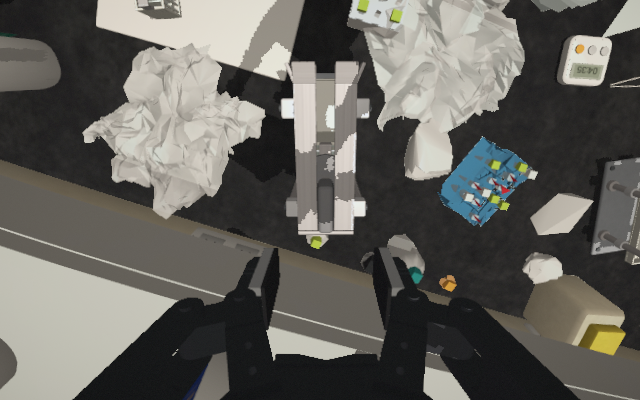

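Run:
```python
from meas import *
c,a=top('w4','wrist',.239,(326,250),120)
x,y,yaw=np.load('wh_rail.npy'); e=c-[x,y]; print(1e3*(e[0]*np.cos(yaw)+e[1]*np.sin(yaw)),1e3*(-e[0]*np.sin(yaw)+e[1]*np.cos(yaw)),np.degrees(yaw))
```

```text
w4 2220 zmed 0.2396 c [724.3 -63. ] size [ 43.6 106.1] ang -72.3 mean [730.7 -73.7]
172.93996309098887 -0.47507715624760943 18.95562475821028
```

The wrist view shows the tall rack's grip at (325,205), in the slot at the far end of the high rail. I'll redo the measurement with the shelf excluded.

Run:
```python
from meas import *
c,a=top('w4','wrist',.239,(326,203),32)
x,y,yaw=np.load('wh_rail.npy'); e=c-[x,y]; print(1e3*(e[0]*np.cos(yaw)+e[1]*np.sin(yaw)),1e3*(-e[0]*np.sin(yaw)+e[1]*np.cos(yaw)),np.degrees(yaw))
im=np.load('w4.npz')['im']; cv2.imwrite('pics/w4c.png',cv2.resize(im[50:250,260:390],(390,600),interpolation=cv2.INTER_CUBIC)[:,:,::-1])
from rail import *
rail('w4',.200,[.561,-.12],18.9,(282,55,372,240))
```

```text
w4 792 zmed 0.2393 c [ 598.4 -105.3] size [40.  12.6] ang 18.4 mean [ 598.  -105.6]
40.16481508980864 0.4625783573307847 18.95562475821028
w4 8080 zmed 0.20073756045216945
yaw 18.9 outer mid fit [-0.01361546  0.00168572] slot fit [0.01398418 0.00178608] s range -0.06945302455866253 0.08095140324964505
yaw 18.91 outer mid fit [-1.38010671e-02 -5.04920769e-05] slot fit [1.37991714e-02 5.05372658e-05] s range -0.06944925050403064 0.08095065635753737
-67.5 [-31.7  -8.7   7.9  31.6]
-62.5 [-30.2  -8.8   7.9  30.2]
-57.5 [-28.8  -8.8   7.9  27.9]
-52.5 [-26.5  -8.9   8.   26.5]
-47.5 [-25.2  -8.9   8.   25.1]
-42.5 [-34.3  -9.    8.1  35.1]
-37.5 [-34.6  -9.    8.1  37.8]
-32.5 [-34.8  -9.1   8.2  37.1]
-27.5 [-35.   -8.3   8.2  35.7]
-22.5 [-26.   -8.4   8.3  25. ]
-17.5 [-26.1  -8.4   8.3  25.2]
-12.5 [-26.3  -8.5   8.4  25.3]
-7.5 [-26.4  -8.5   8.4  25.5]
-2.5 [-25.8  -8.6   8.5  25.6]
2.5 [-25.9  -8.6   8.5  25.8]
7.5 [-26.1  -8.7   7.7  25.1]
12.5 [-26.2  -8.7   7.7  25.2]
17.5 [-25.5  -8.8   7.8  25.4]
22.5 [-25.7  -8.9   7.8  25.5]
27.5 [-25.9   1.7   7.9  25.7]
32.5 [-26.   -9.    7.9  25.8]
37.5 [-26.2  -8.1   8.   25.1]
42.5 [-26.2  -8.2   8.   25.3]
47.5 [-36.5  -8.2   8.1  35.4]
52.5 [-36.7  -8.3   8.1  37.4]
57.5 [-36.   -8.3   8.2  36.6]
62.5 [-36.1  -8.4   8.2  35.9]
67.5 [-26.1  -8.4   8.2  25.9]
72.5 [-25.4  -7.6   7.4  25.2]
77.5 [-25.6   3.7   4.6  25.4]
yaw 18.91 outer mid fit [-1.38001128e-02 -5.05130663e-05] slot fit [1.38001226e-02 5.05128339e-05] s range -0.06944926991313374 0.08095063317946306
FINAL c [ 0.56043771 -0.11835767] yaw 18.910509146360663
```

View pics/w4c.png

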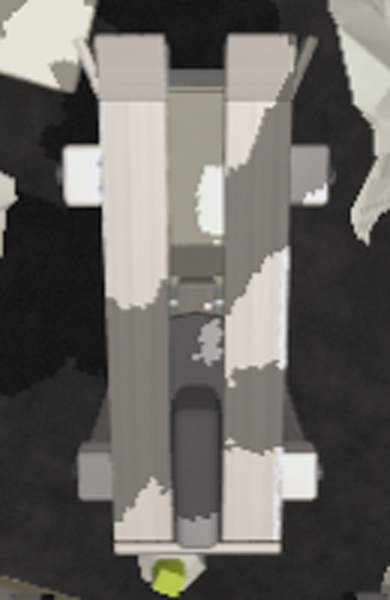

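The rack sits at s≈40.2±1 mm, against an expected 40.7. I'll nudge it with the closed fingers to confirm it is hard against the stop.

Run:
```python
from ins import *
at,q=rail_pose('wh',.0008)
def S():
    x,y,yaw=np.load('wh_rail.npy'); e=np.array(r.read_state()['eef_pos'][:2])-[x,y]; return round(1e3*(e[0]*np.cos(yaw)+e[1]*np.sin(yaw)),1),round(1e3*(-e[0]*np.sin(yaw)+e[1]*np.cos(yaw)),1)
r.move_straight([*at(-.008),.30],q,speed=.2); command_gripper(0.0,40)
r.move_straight([*at(-.008),.248],q,speed=.12,max_force=8); st('behind')
print(r.move_straight([*at(.025),.248],q,speed=.025,max_force=3)); st('touch'); print(S())
print(r.move_straight([*at(.025),.248],q,speed=.02,max_force=10)); st('push'); print(S())
r.move_straight([*at(.0),.248],q,speed=.1)
r.move_straight([*at(.0),.34],q,speed=.2); snap('wrist','w5'); st()
from meas import *
```

```text
behind 20.62 p [ 0.5531 -0.1207  0.2485] F [-0.   0.5 -0.2] T [ 0.01 -0.   -0.03] w -0.0003
True
touch 21.43 p [ 0.57   -0.1145  0.2474] F [ 0.  -0.5 -0.2] T [-0.08  0.08  0.02] w 0.0001
(np.float64(10.3), np.float64(0.9))
True
push 21.74 p [ 0.5701 -0.1143  0.247 ] F [-1.6 -0.8  0.9] T [-0.12  0.2  -0.01] w -0.0
(np.float64(10.4), np.float64(1.1))
 22.66 p [ 0.5599 -0.1177  0.3382] F [-1.6 -0.3  0. ] T [ 0.01  0.01 -0.05] w 0.0004
```

View pics/w5.png

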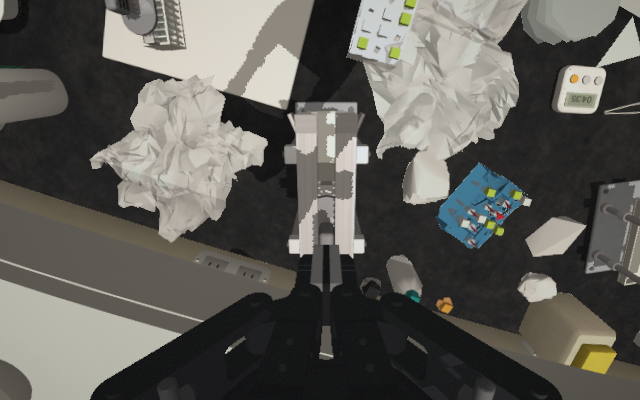

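The nudge met the stop within 0.1 mm (s=10.3 → 10.4 under 10 N), so the tall rack is hard home. The wrist view shows nothing displaced. Now the short rack.

Run:
```python
from ins import *
q=quat(np.pi+np.radians(20.8)); p=np.array([.4519,-.3780])
s=r.read_state()
print(r.solve_ik([*p,.13],q))
r.reach([*p,.24],q); command_gripper(.085); st()
r.move_straight([*p,.130],q,speed=.1,max_force=15); st('down')
command_gripper(0.0,60); st('closed')
r.move_straight([*p,.160],q,speed=.1); r.hold(.2); st('lift')
snap('wrist','w6')
from hand import *
hand('w6',.046)
```

```text
[-8.26630143e-01  5.79346190e-01  1.50828523e+00 -4.44089210e-16
  1.05396123e+00 -2.76045495e+00]
 24.59 p [ 0.4519 -0.378   0.24  ] F [-1.1  0.5  1.3] T [ 0.04 -0.02  0.  ] w 0.0845
down 25.84 p [ 0.4522 -0.3783  0.1307] F [ 0.1 -0.4 -0.8] T [-0.05 -0.03 -0.02] w 0.0846
closed 26.51 p [ 0.452  -0.3782  0.1302] F [0.6 0.4 1.4] T [-0.04 -0.02  0.05] w 0.011
lift 27.16 p [ 0.4516 -0.3777  0.1591] F [-0.2 -0.6 -2.9] T [-0.04 -0.   -0.03] w 0.0109
n 2411 z med 0.0455 plane slopes(x,y) deg [ 2.21 -0.04]
xmax 0.035
9.5 -20.5 18.4 mid -1.03
12.5 -20.9 18.9 mid -1.04
15.5 -20.8 18.8 mid -1.02
18.5 -20.1 18.1 mid -1.02
21.5 -19.4 17.4 mid -1.02
24.5 -18.7 16.7 mid -1.01
27.5 -16.9 14.9 mid -1.01
30.5 -14.5 12.5 mid -1.01
33.5 -11.0 9.0 mid -1.01
```

View pics/w6.png

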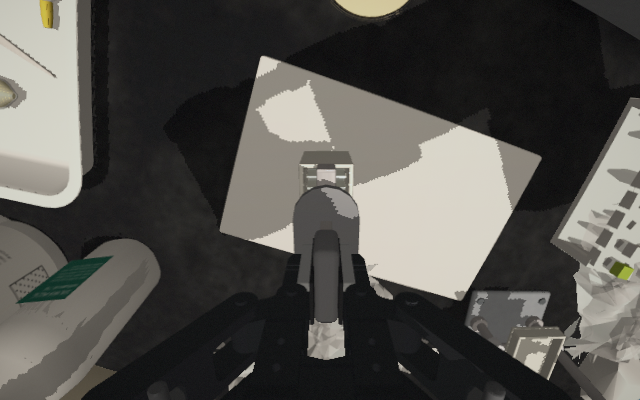

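The short rack is held and level, with a −1.0 mm lateral offset in hand. I'll carry it inside the high stand, over the clutter, to the low stand.

Run:
```python
from ins import *
at,q=rail_pose('wl',.0010)
q0=quat(np.pi+np.radians(20.8))
r.move_straight([.4516,-.3777,.30],q0,speed=.2)
r.move_straight([.39,-.25,.30],q0,speed=.2); 
r.move_straight([.385,.05,.30],q0,speed=.25)
r.move_straight([*at(-.12),.26],q,speed=.25); st('above')
r.move_straight([*at(-.12),.199],q,speed=.1,max_force=12); r.hold(.2); st('pre')
snap('wrist','w7'); snap('side','s7')
from hand import *
hand('w7',.046)
```

```text
above 31.61 p [0.4016 0.343  0.2602] F [-0.2 -0.6 -0.7] T [-0.01 -0.04 -0.01] w 0.0111
pre 32.57 p [0.4017 0.3443 0.1997] F [ 0.4 -0.1 -1.6] T [-0.01  0.01 -0.01] w 0.0111
n 2408 z med 0.0455 plane slopes(x,y) deg [ 2.05 -0.  ]
xmax 0.0351
9.5 -20.5 18.4 mid -1.07
12.5 -21.0 18.8 mid -1.08
15.5 -20.9 18.7 mid -1.08
18.5 -20.2 18.1 mid -1.06
21.5 -19.5 17.4 mid -1.06
24.5 -18.8 16.7 mid -1.06
27.5 -17.0 14.9 mid -1.06
30.5 -15.1 13.0 mid -1.05
33.5 -11.1 9.0 mid -1.05
36.5 -3.6 1.5 mid -1.05
```

View pics/w7.png

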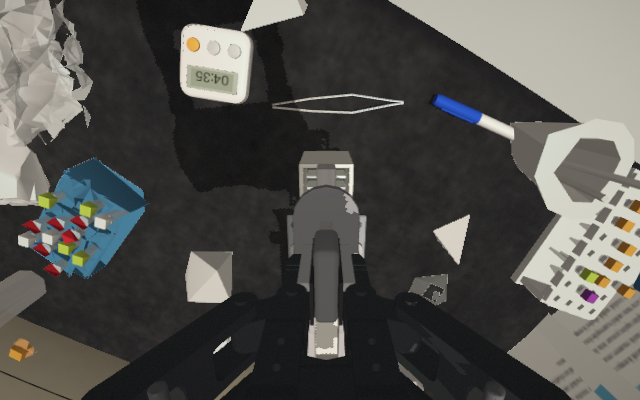

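View pics/s7.png

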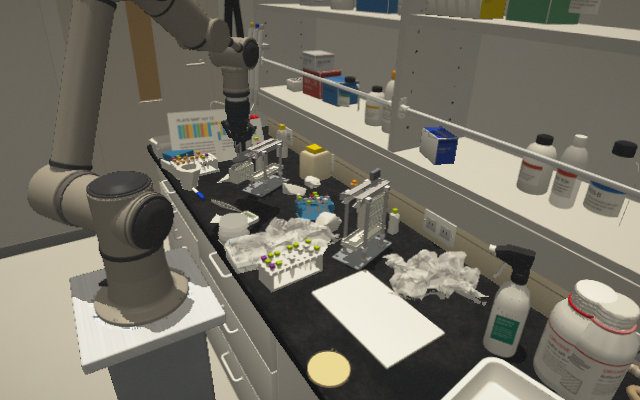

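The short rack is lined up at the low rail's mouth (runner mid at u≈326). The side view shows the tall rack hanging in the high stand. Inserting the short one.

Run:
```python
from ins import *
at,q=rail_pose('wl',.0010)
zi=.1988
def S():
    x,y,yaw=np.load('wl_rail.npy'); e=np.array(r.read_state()['eef_pos'][:2])-[x,y]; return round(1e3*(e[0]*np.cos(yaw)+e[1]*np.sin(yaw)),1),round(1e3*(-e[0]*np.sin(yaw)+e[1]*np.cos(yaw)),1)
r.move_straight([*at(-.100),zi],q,speed=.05,max_force=12)
h=r.move_straight([*at(-.05),zi],q,speed=.05,max_force=12); st(f'entered {h}'); print(S())
if not h:
    h=r.move_straight([*at(.030),zi],q,speed=.06,max_force=12); st(f'near {h}'); print(S())
    if not h:
        print(r.move_straight([*at(.055),zi],q,speed=.02,max_force=12)); st('stop'); print(S())
```

```text
entered False 34.37 p [0.4635 0.3758 0.1988] F [ 0.1  0.3 -2.1] T [0.   0.03 0.04] w 0.011
(np.float64(-50.3), np.float64(1.0))
near False 35.85 p [0.5348 0.4122 0.1989] F [-0.3  0.1 -1.9] T [ 0.01  0.02 -0.03] w 0.011
(np.float64(29.8), np.float64(1.1))
True
stop 36.56 p [0.544  0.4168 0.1976] F [-0.2 -0.2 -2. ] T [ 0.03  0.01 -0.02] w 0.0108
(np.float64(40.1), np.float64(1.0))
```

Run:
```python
from ins import *
at,q=rail_pose('wl',.0010)
def S():
    x,y,yaw=np.load('wl_rail.npy'); e=np.array(r.read_state()['eef_pos'][:2])-[x,y]; return round(1e3*(e[0]*np.cos(yaw)+e[1]*np.sin(yaw)),1),round(1e3*(-e[0]*np.sin(yaw)+e[1]*np.cos(yaw)),1)
print(r.move_straight([*at(.0395),.193],q,speed=.02,max_force=6)); s=st('down'); print(S())
z=s['eef_pos'][2]
print(r.move_straight([*at(.050),z],q,speed=.02,max_force=12)); st('push'); print(S())
command_gripper(.05); p=np.array(r.read_state()['eef_pos']); st('open')
r.move_straight([p[0],p[1],.27],q,speed=.15,max_force=10); st('up')
r.move_straight([*at(-.008),.26],q,speed=.2); command_gripper(0.0,40)
r.move_straight([*at(-.008),.208],q,speed=.12,max_force=8); st('behind')
print(r.move_straight([*at(.025),.208],q,speed=.025,max_force=3)); st('touch'); print(S())
print(r.move_straight([*at(.025),.208],q,speed=.02,max_force=10)); st('push'); print(S())
r.move_straight([*at(.0),.208],q,speed=.1)
r.move_straight([*at(.0),.32],q,speed=.2)
command_gripper(.05)
r.move_straight([*at(-.03),.33],q,speed=.15); r.hold(.3); st()
snap('wrist','w8'); snap('side','s8'); snap('scene','c8')
```

```text
True
down 36.77 p [0.5437 0.4166 0.1972] F [-0.1 -0.4  3.5] T [-0.    0.01  0.01] w 0.0111
(np.float64(39.7), np.float64(1.0))
True
push 37.07 p [0.5442 0.4169 0.1974] F [-1.3 -0.6  3.9] T [-0.17  0.25 -0.04] w 0.0107
(np.float64(40.3), np.float64(1.0))
open 37.52 p [0.5439 0.4168 0.1964] F [0.1 0.  0.1] T [ 0.02 -0.02  0.01] w 0.0499
up 38.17 p [0.5436 0.4166 0.2691] F [-1.1 -0.6 -0.3] T [ 0.03 -0.03  0.03] w 0.05
behind 39.67 p [0.5015 0.3951 0.2085] F [0.7 0.8 0.4] T [-0.04 -0.05 -0.01] w -0.0001
True
touch 40.46 p [0.5168 0.4028 0.2072] F [ 0.1  0.4 -0.8] T [-0.04  0.06 -0.  ] w 0.0002
(np.float64(9.5), np.float64(1.0))
True
push 40.78 p [0.5168 0.403  0.2067] F [-1.3  0.6  0.7] T [-0.07  0.09  0.02] w 0.0002
(np.float64(9.6), np.float64(1.1))
 42.93 p [0.482  0.385  0.3294] F [0.  0.4 0.9] T [0.02 0.05 0.  ] w 0.0498
```

View pics/w8.png

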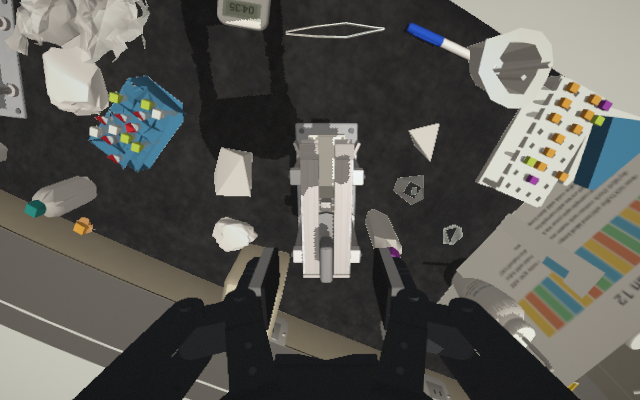

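View pics/c8.png

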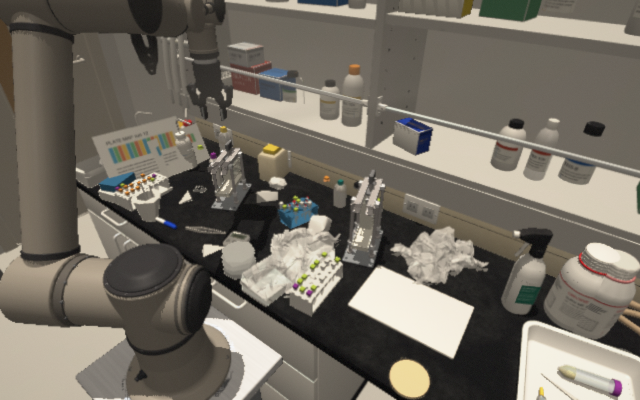

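Run:
```python
from meas import *
for t,z,uv,rl in [('w8',.199,(327,260),32,)+() if False else ('w8',.199,(327,263),'wl')]:
    c,a=top(t,'wrist',z,uv,32)
    x,y,yaw=np.load(rl+'_rail.npy'); e=c-[x,y]; print(1e3*(e[0]*np.cos(yaw)+e[1]*np.sin(yaw)),1e3*(-e[0]*np.sin(yaw)+e[1]*np.cos(yaw)),np.degrees(yaw))
for n,t in [('scene','c8'),('side','s8')]:
    P=cloud(optics.camera_model(n),np.load(t+'.npz')['d']).reshape(-1,3)
    for c,z in [((.598,-.105),.239),((.544,.416),.199)]:
        k=(np.hypot(P[:,0]-c[0],P[:,1]-c[1])<.03)&(abs(P[:,2]-z)<.012); q=P[k]; print(n,k.sum(),q.mean(0).round(4) if k.any() else '',q[:,2].max().round(4) if k.any() else '')
from workcell import r
r.finish_job(); print(r.read_state()['time_s'])
```

```text
w8 513 zmed 0.1992 c [543.3 414.9] size [41.5 12.6] ang 27.0 mean [542.9 414.7]
38.56190129266249 -0.3788652321808691 27.02126330817517
scene 58 [ 0.5917 -0.108   0.2364] 0.243
scene 43 [0.5397 0.4116 0.1965] 0.2039
side 69 [ 0.5943 -0.1097  0.2354] 0.2409
side 41 [0.5422 0.4112 0.1943] 0.202
the job is handed in; nothing more can be done
the job is handed in; nothing more can be done
```

Both racks are hung and the job is handed in: the tall rack on the high rail and the short rack on the low rail. Each was entered at the open end, slid to the end stop, lowered onto the rail floor and let go, all by about 43 s.

**Checks that agreed**
- **Contact with the stop:** each rack stopped at the expected distance (measured from the middle of the rail). The tall one reached 40.2–40.4 mm and the short one 40.1–40.3 mm, against about 40.5–41 mm for fully home.
- **Nudge after release:** pushing each rack with the closed fingers, up to the 10 N limit, moved it by no more than 0.1 mm.
- **Height and alignment:** the grip tops sat at 0.239 m and 0.199 m, as they should when hanging. The short rack's angle matches its rail, and the tall rack's is within about 0.6°.
- **Forces and clearance:** the sensed forces stayed low, and the gripper was clear of everything at hand-in.

**Checks that disagreed**
- **Short rack position:** the last wrist image put its grip centre at 38.6 mm, about 2 mm short of home. That measurement came out 41.5 mm long instead of 40 mm, so I trusted the contact checks and did not correct it.
- **Tilt in the hand:** depth images suggested about 2° of pitch for each rack while it was held. I took this as camera error, because the side view showed the tall rack upright and both racks slid in without resistance.

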